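Third hand for setting the throwing gauge

ROBOT

A 7-joint arm with a two-finger parallel gripper is mounted at the origin on a cart in front of the work surface, level with it; the furniture and walls round the work are solid. World frame = base frame: x ahead of the robot, y to its left, z up, the work surface at z = 0. Lengths are in m, angles in rad, forces in N, time in s.
With the tool pointing down it reaches from about 0.425 to 1.025 m from the base axis. Payload 9.4 kg.
Tool frame: the origin (TCP) lies midway between the tips of the shut fingers; the grasp point (between the pads) lies bot.grip_depth behind it (bot.grip_depth is the distance from the TCP to the grasp point, in m); x points along the fingers, z is the direction in which the jaws open and shut, and the axes are right-handed (so a half turn about x gives the same grasp; the last joint's range is limited). The gripper opens to 93 mm and grips with 3 to 60 N. Pads are 15 mm wide; open, the fingers measure 128 mm over their backs; the gripper's body (75 mm by 188 mm) begins 65 mm behind the grasp point.
Start: joints at [1.071, 0.599, -0.003, 1.599, 0.002, 0.943, -0.08], TCP at [0.297, -0.661, 0.219] pointing down, gripper open.
Joint ranges: [-2.57, 2.57], [-0.35, 1.97], [-1.29, 1.29], [0.11, 2.56], [-1.05, 4.19], [0.11, 1.86], [-2.63, 2.63]. Speed limits (rad/s): [2.22, 2.22, 3.01, 3.01, 3.14, 3.14, 3.14].

INTERFACE

Orientations are given as a rotation vector (axis times angle).
In Python, from rig import bot gives the robot as it stands.
- The arm moves only by the tool servo_tool, never from a script. Its argument "commands" is one flat list of numbers, 7 for each row, row after row: the opening, from -1 (shut) to 1 (fully open), so that 0 is half open, then the shift along the tool's x, y, z as a fraction of full scale, then the turn, a rotation vector about the tool's x, y, z as a fraction of full scale. In form: [gripper, tx, ty, tz, rx, ry, rz, gripper, tx, ty, tz, rx, ry, rz, ...]. A call has 1 to 12 rows; each row is the pose to reach, as a shift and turn from the pose measured when the call began, along the tool's axes at that moment; what a row does not reach only later rows make up. Full scale, the value 1, is 100 mm for a shift and 90 degrees for a turn. A row lasts 1/12 s, in which the tool goes at most 41.7 mm and 7.16 degrees, less where a joint would pass 70% of its speed; a pose out of reach is approached as far as the arm can. A call with a number of a shift or a turn outside -1 to 1 is refused whole. A call with a gripper value outside its range is refused whole. The fingers move at their own pace and stop on an object; the grip force is fixed at half the most. Time passes only in rows, so rows that repeat a pose let the fingers close. It gives the time, the measured TCP pose, the force and the opening at its end, in the units of the state.
- bot.read_state(): the state, without advancing time (a new reading comes with each control period).
- bot.camera(name): name is "scene" or "side" or "wrist"; returns the picture (400x640x3 uint8, red, green, blue); there is no depth.
- bot.get_calibration(name): a dict with "camera_matrix" (3x3 intrinsics, pixels), "dist_coeffs" ([k1, k2, p1, p2, k3] as OpenCV has them; the pictures are not rectified), "pose" (4x4, takes a point from camera to world coordinates); the wrist camera has in their place "tool_from_camera" (4x4, takes a point from camera to tool coordinates, whose origin is the TCP and whose axes are the tool frame's). Camera axes: x right, y up, looking along -z (the intrinsics and any distortion apply to the point x, -y, -z); pixel columns grow to the right and rows downward; lengths in m; the calibration is good to about 2 mm. A picture is of the moment at which its call begins: read the wrist's pose just before it. get_calibration takes no time and is no camera call.
- bot.hand_in(): hands the job in, once; it reports no verdict.
The state is a dict: "time": time; "qpos": joint angles; "joint_vel": joint speeds; "joint_efforts": joint torques, N m; "ee_pos": TCP position; "orientation": TCP orientation; "contact_force": force on the tool from outside, world axes, zero at the start; "moment": the same for the moment, N m; "grip_width": opening from 0.0 (shut) to 1.0 (fully open).
Only numpy, scipy, OpenCV 4.12 (cv2) and the standard library are available. Lean on these libraries where they do the work, as an engineer would, in place of code of your own. Each camera call takes 0.05 s, during which the arm holds its last target. There are 200 camera calls.

TASK

I am setting the arm of my throwing gauge and need a third hand. Hang the slotted wooden arm over the upright post of the setting board so that it lies down flat on the post's collar with its solid nose towards the sprung fence; then slide it gently nose-first square against the fence until the fence is pushed about half way in, and keep hold of the arm and press steadily like that so I can fasten it. Finish while still holding and pressing; never ram the fence to the end of its travel, and leave the other things on the table where they are.

Things in the scene. Friction and masses are not known exactly. Their poses are not given: they have to be found in the camera images.
- gauge_arm: Loose flat light-wood bar, 202 x 36 x 12 mm, 0.10 to 0.18 kg, lying on the table, grip block up. Origin: centre of its slot, on the underside; x runs along the bar to its solid nose, z up. The slot goes right through, 80 mm long (x -40 to +40) and 18 mm wide, closed at both ends. The bar spans x -52 to +150 mm.
- grip_block (a point): Centre of the dark wooden grip block on the arm, 26 x 26 mm, from z = 12 (the bar's top) to z = 46 mm above the underside. This point is 85 mm ahead of the arm's origin, 30 mm above the underside.
- nose_end (a point): Middle of the arm's flat end face at the nose: x = +150, z = 6 mm in the arm's frame.
- setting_board: Wooden jig fixed to the table, board 270 x 100 x 20 mm with a steel post and a sprung fence; its place and yaw change. Origin: on the post's axis, on the table; x points from the post to the fence, z up. A steel collar 40 mm across round the post's foot ends at z = 30 mm: the arm's seat. With the slot centred on the post, the nose is 8 mm short of the fence.
- post_tip (a point): Top of the upright post, on its axis, 75 mm above the table. The post is 12 mm across, the last 9 mm tapered. Once on it, the arm can slide 34 mm either way from the slot's centre.
- fence_pad: The sprung fence's light-wood pad, 8 x 76 x 38 mm (z 25 to 63 mm over the table), on two guide rods. Origin: middle of its front face, where the nose butts, 158 mm ahead of the post when untouched; axes as the board's. Behind it is the fixed dark spring housing, 64 mm high.
- fence (a joint): How far the fence is pushed in along the board's x, m: 0 untouched, 0.024 end of travel (then the 24 mm gap between pad and housing is closed). Its spring takes 4 N to start and 0.4 N more per mm (8.8 N half way) and pushes back as soon as it is released.
- glaze_jar: Bystander: lidded white sample jar, 52 mm across, 68 mm tall; origin under its centre.
- masking_tape: Bystander: roll of tape lying flat, 102 mm across, 24 mm high; origin under its centre.
- wood_rib: Bystander: oval wooden rib lying flat, 64 x 110 x 8 mm; origin under its centre.
- test_tile: Bystander: fired test tile lying flat, 40 x 62 x 10 mm; origin under its centre.
- plaster_stamp: Bystander: small white plaster roller lying down, 27 x 48 x 26 mm; origin under its centre.

How it is judged:
On the way, in this order (a step that is already met when the one before it is completed fails the run):
1. the arm hangs by its slot on the post, lying flat on the collar (within 5 mm), nose towards the fence (x of gauge_arm in the frame of setting_board between -0.036 and 0.036 m and y of gauge_arm in the frame of setting_board between -0.006 and 0.006 m and z of gauge_arm in the frame of setting_board between 0.025 and 0.035 m and x of nose_end in the frame of setting_board above 0.1 m and angle between gauge_arm's own z axis and vertical below 0.09 rad and angle between the x axis of gauge_arm and the x axis of setting_board, either way round below 0.1 rad), for 0.2 s.
2. the robot presses the arm's nose against the fence with 5.5 to 12.5 N, the fence 6 to 18 mm in, for a second (all of step 1 and contact force between gauge_arm and fence_pad between 5.5 and 12.5 N and value of joint fence between 0.006 and 0.018 m and contact force between the fingers and gauge_arm above 1 N), for 1 s.
At the end, for the whole second after the job is handed in: The arm is on the post by its slot, flat on the collar (within 5 mm of height, 5 degrees of tilt), nose towards the fence and square to it within about 6 degrees; the gripper still touches it and presses it against the fence pad with 5.5 to 12.5 N, the fence being 6 to 18 mm in, at rest (all of step 2 and linear speed of gauge_arm below 0.02 m/s); the arm keeps its last pose, push and grip.
It fails at once if the fence is rammed to the end of its travel (value of joint fence above 0.0235 m).
It fails at once if the fence is pressed with more than 25 N (contact force between gauge_arm and fence_pad above 25 N).
It fails at once if a bystander is moved by more than 30 mm (distance of any of glaze_jar, masking_tape, wood_rib, test_tile, plaster_stamp from where it was at the start of the episode above 0.03 m).
It also fails if it takes over 51 s, if anything falls off the work surface, if the arm or the gripper's body presses on something with over 40 N, if the wrist force passes 120 N, or if a joint passes its speed limit or range.

## Working session

There is one attempt and no reset: what is moved stays moved. The work goes in short steps, Python scripts to look and compute and a tool call to move; the robot and the scene stay as the last step left them, time stands still between calls to the robot, and variables do not carry over. Pictures are saved under pics/ and viewed, about 8 in all and at most 12, crops included, and the job is handed in when it is done.

Besides the shell and the picture viewer there is one more tool, called after "Emit:" as a command line: name --argument value ..., lists and objects as JSON in quotes. servo_tool: Moves the arm, as the interface text tells. Shift numbers are shares of 100 mm and turn numbers shares of 90 degrees, none past 1 either way. Its arguments: {"type":"object","properties":{"commands":{"type":"array","items":{"type":"number","minimum":-1,"maximum":1}}},"required":["commands"]}

```bash
mkdir -p pics; ls; cat > h.py <<'E'
import numpy as np, cv2
from rig import bot
from scipy.spatial.transform import Rotation as R
def T(st):
    M=np.eye(4);M[:3,:3]=R.from_rotvec(st["orientation"]).as_matrix();M[:3,3]=st["ee_pos"];return M
def campose(n,st=None):
    c=bot.get_calibration(n)
    P=np.array(c["pose"]) if "pose" in c else T(st or bot.read_state())@np.array(c["tool_from_camera"])
    return np.array(c["camera_matrix"]),np.array(c["dist_coeffs"]),P
def rays(cp,uv):
    K,d,P=cp
    p=cv2.undistortPoints(np.array(uv,float).reshape(-1,1,2),K,d)[:,0]
    v=np.c_[p[:,0],-p[:,1],-np.ones(len(p))]@P[:3,:3].T
    return P[:3,3],v
def plane(cp,uv,z):
    o,v=rays(cp,uv);return o+v*((z-o[2])/v[:,2])[:,None]
def proj(cp,X):
    K,d,P=cp
    c=(np.atleast_2d(X)-P[:3,3])@P[:3,:3];c=c*[1,-1,-1]
    return cv2.projectPoints(c,np.zeros(3),np.zeros(3),K,d)[0][:,0]
def grab(n,f):
    st=bot.read_state();im=bot.camera(n);cv2.imwrite("pics/"+f,im[:,:,::-1]);return im,st
E
python3 - <<'E'
from h import *
for n in("scene","side","wrist"):
    grab(n,n+"0.png")
    K,d,P=campose(n);print(n,K[0,0],d,P.round(3).tolist())
a=cv2.imread("pics/scene0.png");b=cv2.imread("pics/side0.png")
print(bot.read_state(),bot.grip_depth)
E
```

```text
pics
scene 369.686903671182 [-0.06374667  0.          0.          0.          0.        ] [[0.783, 0.299, -0.545, 0.055], [-0.621, 0.348, -0.702, -0.63], [-0.02, 0.889, 0.458, 0.466], [0.0, 0.0, 0.0, 1.0]]
side 413.4978463923749 [-0.02929744  0.          0.          0.          0.        ] [[-0.958, 0.123, -0.261, 0.248], [-0.287, -0.475, 0.832, 0.842], [-0.022, 0.871, 0.49, 0.571], [0.0, 0.0, 0.0, 1.0]]
wrist 319.67952262905783 [-0.00768405  0.          0.          0.          0.        ] [[0.41, 0.886, 0.217, 0.357], [-0.912, 0.399, 0.096, -0.635], [-0.001, -0.237, 0.971, 0.383], [0.0, 0.0, 0.0, 1.0]]
{'time': 0.15, 'qpos': array([ 1.07130038,  0.59996343, -0.00253508,  1.5999413 ,  0.00180156,
        0.94288465, -0.07982588]), 'joint_vel': array([ 0.0025844 , -0.00155707, -0.00065145, -0.00106816, -0.00100875,
       -0.00034303,  0.00014681]), 'joint_efforts': array([ 2.42208058e-03, -7.65585637e+01,  1.49892457e+00, -2.52564400e+01,
       -5.22963423e-02,  1.48336514e-02,  6.35754395e-05]), 'ee_pos': array([ 0.29731428, -0.66083508,  0.21794424]), 'orientation': array([ 0.89294495,  1.38115057, -0.89205039]), 'contact_force': array([-0.47160233, -0.11650285, -0.3109012 ]), 'moment': array([ 0.02999909, -0.01590456, -0.00339126]), 'grip_width': 0.9979642692912486} 0.0188
```

View pics/scene0.png

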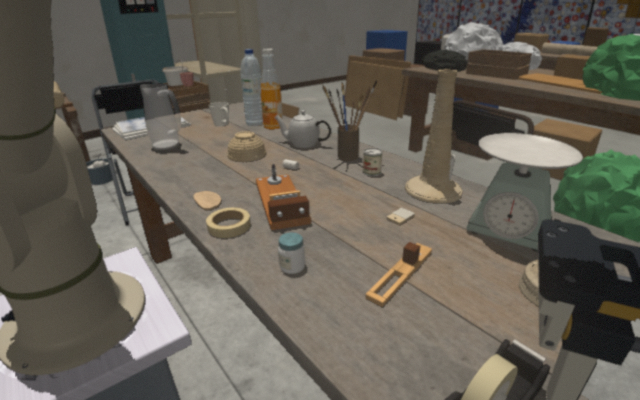

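View pics/side0.png

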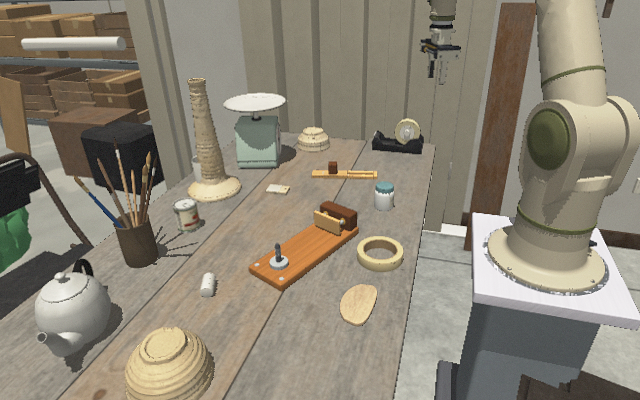

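The scene view shows the bar from (380,295) at its slot end to (428,250) at its nose, with the block at (411,253). The board's post is at (274,175) and the fence at (290,205). In the side view the post tip is at about (278,246), the pad at (328,222) and the bar runs from (313,174) to (376,174).

```bash
python3 - <<'E'
from h import *
a=cv2.imread("pics/scene0.png");b=cv2.imread("pics/side0.png")
c1=cv2.resize(a[235:310,355:445],None,fx=4.4,fy=4.4,interpolation=cv2.INTER_CUBIC)
c2=cv2.resize(a[155:235,245:325],None,fx=4.4,fy=4.4,interpolation=cv2.INTER_CUBIC)
c3=cv2.resize(b[195:295,240:370],None,fx=3,fy=3,interpolation=cv2.INTER_CUBIC)
c4=cv2.resize(b[150:190,300:390],None,fx=4.4,fy=4.4,interpolation=cv2.INTER_CUBIC)
W=np.zeros((600,800,3),np.uint8)
for c,(x,y) in((c1,(0,0)),(c2,(400,0)),(c3,(400,300)),(c4,(0,400))):
    c=c[:600-y,:800-x] ; h,w=c.shape[:2]; W[y:y+h,x:x+w]=c
W[352:652,400:790]=c3[:248] if 0 else W[352:652,400:790]
cv2.imwrite("pics/comp.png",W)
for n,im,roi in(("scene",a,(235,310,355,445)),("side",b,(160,190,300,390))):
    y0,y1,x0,x1=roi
    hsv=cv2.cvtColor(im,cv2.COLOR_BGR2HSV)[y0:y1,x0:x1]
    m=((hsv[...,1]>120)&(hsv[...,2]>120)).astype(np.uint8)
    ct=max(cv2.findContours(m,cv2.RETR_EXTERNAL,cv2.CHAIN_APPROX_NONE)[0],key=cv2.contourArea)+[x0,y0]
    q=cv2.approxPolyDP(cv2.convexHull(ct),2,True)[:,0]
    print(n,cv2.contourArea(ct));cp=campose(n)
    for p,X,Y in zip(q,plane(cp,q,.012),plane(cp,q,0)):print(p,X.round(3),Y.round(3))
E
```

```text
scene 787.0
[414 267] [ 0.553 -0.293  0.012] [ 0.566 -0.284  0.   ]
[383 302] [ 0.435 -0.32   0.012] [ 0.445 -0.311  0.   ]
[367 295] [ 0.426 -0.289  0.012] [ 0.436 -0.28   0.   ]
[402 259] [ 0.555 -0.261  0.012] [ 0.568 -0.251  0.   ]
side 317.5
[312 172] [ 0.626 -0.261  0.012] [ 0.634 -0.284  0.   ]
[374 172] [ 0.439 -0.308  0.012] [ 0.444 -0.332  0.   ]
[376 178] [ 0.426 -0.268  0.012] [ 0.43  -0.292  0.   ]
[312 177] [ 0.615 -0.227  0.012] [ 0.623 -0.25   0.   ]
```

View pics/comp.png

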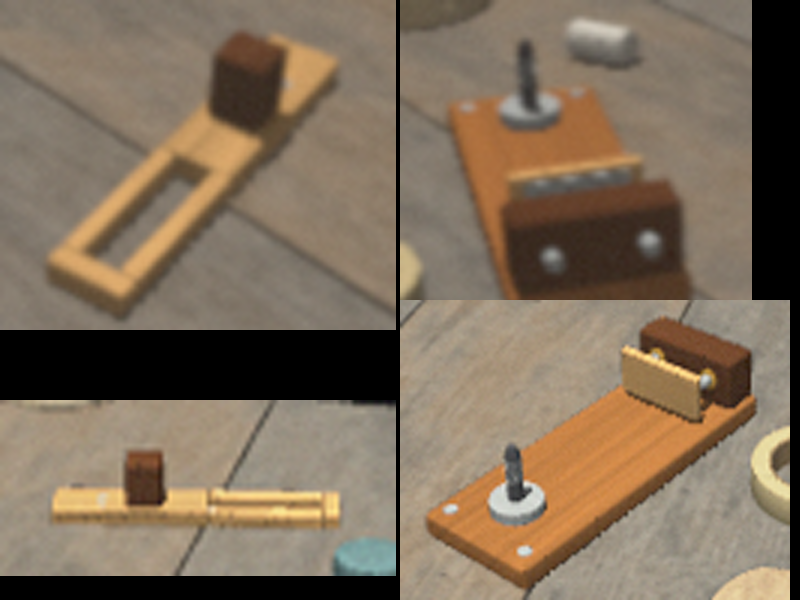

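```bash
python3 - <<'E'
from h import *
S=campose("scene");D=campose("side")
def tri(a,b):
    o1,v1=rays(S,[a]);o2,v2=rays(D,[b]);v1=v1[0];v2=v2[0]
    t=np.linalg.lstsq(np.c_[v1,-v2],o2-o1,rcond=None)[0]
    A=o1+t[0]*v1;B=o2+t[1]*v2;return ((A+B)/2).round(4),np.linalg.norm(A-B).round(4)
print("tip",tri((273.4,164.5),(277.3,243.7)))
print("tip@.075",plane(S,[(273.4,164.5)],.075),plane(D,[(277.3,243.7)],.075))
print("collar",plane(S,[(274.5,179.3)],.03),plane(D,[(278.7,261.7)],.03))
q=plane(D,[(314,210.7),(341,221.7)],.063);print("pad top",q,np.linalg.norm(q[1]-q[0]))
q=plane(S,[(270,195.5),(299.5,191)],.063);print("pad top scene",q,np.linalg.norm(q[1]-q[0]))
q=plane(D,[(249.3,267.3),(282.3,286),(358.7,229)],.02);print("board",q,np.linalg.norm(np.diff(q,axis=0),axis=1))
q=plane(S,[(366.4,293.6),(382.3,300.9),(417.5,243),(431.8,250.5)],.012);print("bar",q)
q=plane(D,[(312,172),(374,172),(376.5,175),(312,174.3)],.012);print("bar side",q)
print("block",plane(S,[(411.4,245.7)],.046),plane(D,[(300+144/4.4,150+55/4.4)],.046))
E
```

```text
tip (array([0.5493, 0.2032, 0.074 ]), np.float64(0.0015))
tip@.075 [[0.54918968 0.20198225 0.075     ]] [[0.54786776 0.20519901 0.075     ]]
collar [[0.54847298 0.20115192 0.03      ]] [[0.54755906 0.20722802 0.03      ]]
pad top [[0.52126942 0.04142962 0.063     ]
 [0.44686112 0.07220263 0.063     ]] 0.08052063550206441
pad top scene [[0.45199339 0.06567167 0.063     ]
 [0.52035934 0.03888098 0.063     ]] 0.07342782523469234
board [[0.60623093 0.22966304 0.02      ]
 [0.51696965 0.26600908 0.02      ]
 [0.41457103 0.0276741  0.02      ]] [0.09637744 0.25940131]
bar [[ 0.42815831 -0.28612894  0.012     ]
 [ 0.4360908  -0.31690819  0.012     ]
 [ 0.62376999 -0.24511623  0.012     ]
 [ 0.62433155 -0.28170788  0.012     ]]
bar side [[ 0.6262195  -0.26067288  0.012     ]
 [ 0.43949062 -0.30765068  0.012     ]
 [ 0.42826284 -0.28873332  0.012     ]
 [ 0.62116131 -0.24509518  0.012     ]]
block [[ 0.56461614 -0.272053    0.046     ]] [[ 0.56219359 -0.27298669  0.046     ]]
```

```bash
cat >> h.py <<'E'
def yaw(st): z=T(st)[:3,2]; return np.degrees(np.arctan2(z[1],z[0]))
def plan(target,yw):
    """shift (tool axes, /100mm) and turn (/90deg) to TCP target, tool straight down with jaw axis yaw yw (mod 180, nearest)"""
    st=bot.read_state();M=T(st)
    for y in (yw,yw+180):
        c,s=np.cos(np.radians(y)),np.sin(np.radians(y))
        x=np.array([0,0,-1.]);z=np.array([c,s,0]);G=np.c_[x,np.cross(z,x),z]
        rv=R.from_matrix(M[:3,:3].T@G).as_rotvec(degrees=True)/90
        print("yaw",y,"shift",(M[:3,:3].T@(np.array(target)-M[:3,3])*10).round(3),"turn",rv.round(3))
    print("now yaw",yaw(st).round(1),"q7",np.degrees(st["qpos"][6]).round(1),"t",st["time"],"az",np.degrees(np.arctan2(M[1,3],M[0,3])).round(1))
E
python3 - <<'E'
from h import *
print(T(bot.read_state()).round(3)); plan((.555,-.272,.2),12)
print(bot.get_calibration("wrist")["tool_from_camera"])
E
```

```text
[[-0.001  0.912  0.41   0.297]
 [ 0.001  0.41  -0.912 -0.661]
 [-1.    -0.    -0.001  0.218]
 [ 0.     0.     0.     1.   ]]
yaw 12 shift [ 0.182  3.945 -2.488] turn [-0.864 -0.001 -0.   ]
yaw 192 shift [ 0.182  3.945 -2.488] turn [ 1.136e+00 -0.000e+00  1.000e-03]
now yaw -65.8 q7 -4.6 t 0.15 az -65.8
[[-1.33621560e-04  2.37317104e-01 -9.71432228e-01 -1.65338482e-01]
 [-2.44186783e-04  9.71432200e-01  2.37317131e-01  6.53622659e-02]
 [ 9.99999961e-01  2.68921596e-04 -7.18545860e-05  8.35436728e-04]
 [ 0.00000000e+00  0.00000000e+00  0.00000000e+00  1.00000000e+00]]
```

Emit:
servo_tool --commands '[1, 0, 0.4, -0.25, 0, 0, 0, 1, 0, 0.8, -0.5, 0, 0, 0, 1, 0, 1, -0.63, 0, 0, 0, 1, 0, 1, -0.63, 0, 0, 0]'

```text
time: 0.48
ee_pos: [0.3687, -0.5552, 0.2178]
orientation: [0.89, 1.384, -0.881]
contact_force: [0.9, 0.7, -0.4]
grip_width: 1.0
```

Emit:
servo_tool --commands '[1, 0, 0.4, -0.25, 0, 0, 0, 1, 0, 0.8, -0.5, 0, 0, 0, 1, 0, 1, -0.63, 0, 0, 0, 1, 0, 1, -0.63, 0, 0, 0]'

```text
time: 0.82
ee_pos: [0.4388, -0.4484, 0.2183]
orientation: [0.887, 1.388, -0.87]
contact_force: [0.3, 0.9, -0.0]
grip_width: 0.999
```

Emit:
servo_tool --commands '[1, 0, 0.4, -0.25, 0, 0, 0, 1, 0, 0.8, -0.5, 0, 0, 0, 1, 0, 1, -0.63, 0, 0, 0, 1, 0, 1, -0.63, 0, 0, 0]'

```text
time: 1.15
ee_pos: [0.5074, -0.3408, 0.2196]
orientation: [0.883, 1.391, -0.859]
contact_force: [-0.5, -0.2, -0.4]
grip_width: 1.0
```

```bash
python3 - <<'E'
from h import *
plan((.555,-.272,.2),12)
E
```

```text
yaw 12 shift [ 0.208  0.726 -0.41 ] turn [-0.846 -0.    -0.01 ]
yaw 192 shift [ 0.208  0.726 -0.41 ] turn [ 1.154 -0.011  0.   ]
now yaw -64.2 q7 -35.7 t 1.15 az -33.9
```

Emit:
servo_tool --commands '[1, 0.1, 0.3, -0.2, -0.08, 0, 0, 1, 0.2, 0.6, -0.35, -0.16, 0, 0, 1, 0.2, 0.73, -0.41, -0.24, 0, 0, 1, 0.2, 0.73, -0.41, -0.32, 0, 0, 1, 0.2, 0.73, -0.41, -0.4, 0, 0, 1, 0.2, 0.73, -0.41, -0.48, 0, 0, 1, 0.2, 0.73, -0.41, -0.56, 0, 0, 1, 0.2, 0.73, -0.41, -0.64, 0, 0, 1, 0.2, 0.73, -0.41, -0.72, 0, -0.01, 1, 0.2, 0.73, -0.41, -0.8, 0, -0.01, 1, 0.2, 0.73, -0.41, -0.85, 0, -0.01, 1, 0.2, 0.73, -0.41, -0.85, 0, -0.01]'

```text
time: 2.15
ee_pos: [0.555, -0.2725, 0.2005]
orientation: [-0.172, 1.564, 0.173]
contact_force: [-0.3, 0.0, -0.6]
grip_width: 1.002
```

```bash
python3 - <<'E'
from h import *
im,st=grab("wrist","w1.png")
plan((.555,-.272,.2),12)
E
```

```text
yaw 12 shift [0.005 0.005 0.001] turn [ 0.002 -0.    -0.001]
yaw 192 shift [0.005 0.005 0.001] turn [-1.998e+00  1.000e-03 -0.000e+00]
now yaw 12.2 q7 18.0 t 2.2 az -26.1
```

View pics/w1.png

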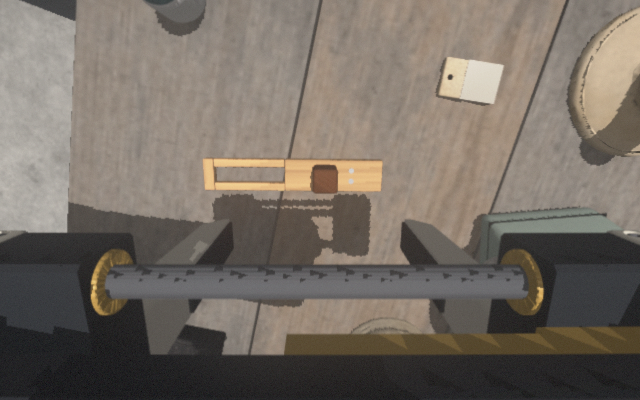

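The wrist view shows the bar at columns 204–381, rows 158–191, nearly level. The block is at about (325,179). I'll measure it by mask.

```bash
cat > meas.py <<'E'
from h import *
def bar(f,st,roi):
    im=cv2.imread("pics/"+f);y0,y1,x0,x1=roi
    h=cv2.cvtColor(im,cv2.COLOR_BGR2HSV)[y0:y1,x0:x1]
    m=((h[...,1]>90)&(h[...,2]>150)).astype(np.uint8)
    ct=max(cv2.findContours(m,cv2.RETR_EXTERNAL,cv2.CHAIN_APPROX_NONE)[0],key=cv2.contourArea)+[x0,y0]
    return m,ct
E
python3 - <<'E'
from meas import *
st=bot.read_state();cp=campose("wrist",st)
m,ct=bar("w1.png",st,(140,200,190,400))
r=cv2.minAreaRect(ct);q=cv2.boxPoints(r);X=plane(cp,q,.012)
print(q.round(1).tolist());print(X.round(4)); print("sides",np.linalg.norm(np.roll(X,-1,0)-X,axis=1).round(4))
# yaw from upper edge (top face far edge)
e=plane(cp,np.array([[c,140+np.argmax(m[:,c-190])] for c in range(212,375,3) if not 305<c<345]),.012)
vx,vy,_,_=cv2.fitLine(e[:,:2].astype(np.float32),cv2.DIST_HUBER,0,.01,.01)[:,0];print("yaw",np.degrees(np.arctan2(vy,vx)))
print("edge mean",e.mean(0))
h=cv2.cvtColor(cv2.imread("pics/w1.png"),cv2.COLOR_BGR2HSV)[155:200,300:350]
k=((h[...,2]<130)&(h[...,1]>90)).astype(np.uint8)
ct=max(cv2.findContours(k,cv2.RETR_EXTERNAL,cv2.CHAIN_APPROX_NONE)[0],key=cv2.contourArea)+[300,155]
print("block",cv2.boundingRect(ct)); x,y,w,hh=cv2.boundingRect(ct)
B=plane(cp,[(x,y),(x+w,y),(x,y+w),(x+w,y+w)],.046);print(B.round(4),B.mean(0).round(4))
E
```

```text
[[202.60000610351562, 189.0], [203.0, 157.3000030517578], [382.1000061035156, 159.6999969482422], [381.6000061035156, 191.39999389648438]]
[[ 0.4326 -0.3186  0.012 ]
 [ 0.4284 -0.2825  0.012 ]
 [ 0.6236 -0.2431  0.012 ]
 [ 0.6325 -0.2783  0.012 ]]
sides [0.0364 0.1992 0.0363 0.204 ]
yaw 11.386093
edge mean [ 0.51549407 -0.2656618   0.012     ]
block (311, 165, 27, 28)
[[ 0.547  -0.2602  0.046 ]
 [ 0.5736 -0.2544  0.046 ]
 [ 0.5528 -0.2877  0.046 ]
 [ 0.58   -0.2818  0.046 ]] [ 0.5633 -0.271   0.046 ]
```

```bash
python3 - <<'E'
from h import *
plan((.564,-.272,.018),11.4)
E
```

```text
yaw 11.4 shift [ 1.825 -0.016  0.089] turn [ 0.009 -0.    -0.001]
yaw 191.4 shift [ 1.825 -0.016  0.089] turn [-1.991e+00  1.000e-03 -0.000e+00]
now yaw 12.2 q7 18.0 t 2.2 az -26.1
```

Emit:
servo_tool --commands '[1, 0.3, -0.01, 0.09, 0.01, 0, 0, 1, 0.6, -0.02, 0.09, 0.01, 0, 0, 1, 0.9, -0.02, 0.09, 0.01, 0, 0, 1, 1, -0.02, 0.09, 0.01, 0, 0, 1, 1, -0.02, 0.09, 0.01, 0, 0]'

```text
time: 2.62
ee_pos: [0.5627, -0.272, 0.0981]
orientation: [-0.151, 1.57, 0.156]
contact_force: [0.1, 0.1, 0.6]
grip_width: 0.999
```

Emit:
servo_tool --commands '[1, 0.2, 0, 0, 0, 0, 0, 1, 0.4, 0, 0, 0, 0, 0, 1, 0.55, 0, 0, 0, 0, 0, 1, 0.65, 0, 0, 0, 0, 0, 1, 0.75, 0, 0, 0, 0, 0, 1, 0.82, 0, 0, 0, 0, 0, 1, 0.82, 0, 0, 0, 0, 0, 1, 0.82, 0, 0, 0, 0, 0]'

```text
time: 3.28
ee_pos: [0.5626, -0.2719, 0.0165]
orientation: [-0.151, 1.57, 0.155]
contact_force: [0.1, 0.0, 0.2]
grip_width: 1.003
```

```bash
python3 - <<'E'
from h import *
plan((.564,-.272,.018),11.4)
im,st=grab("wrist","w2.png")
E
```

```text
yaw 11.4 shift [-0.015 -0.003  0.014] turn [-0.002 -0.003 -0.002]
yaw 191.4 shift [-0.015 -0.003  0.014] turn [ 1.998 -0.003  0.004]
now yaw 11.2 q7 9.8 t 3.2833 az -25.8
```

View pics/w2.png

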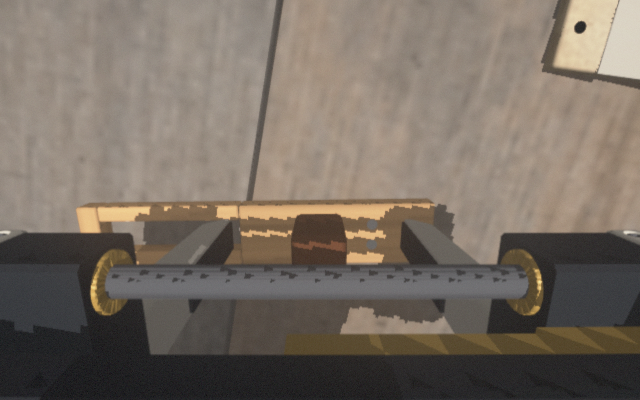

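The block sits between the fingers, at columns 292–347. I'll close the gripper, then lift.

Emit:
servo_tool --commands '[-1, 0, 0, 0, 0, 0, 0, -1, 0, 0, 0, 0, 0, 0, -1, 0, 0, 0, 0, 0, 0, -1, 0, 0, 0, 0, 0, 0, -1, 0, 0, 0, 0, 0, 0, -1, 0, 0, 0, 0, 0, 0, -1, 0, 0, 0, 0, 0, 0, -1, 0, 0, 0, 0, 0, 0, -1, 0, 0, 0, 0, 0, 0, -1, 0, 0, 0, 0, 0, 0]'

```text
time: 4.17
ee_pos: [0.5627, -0.272, 0.0167]
orientation: [-0.151, 1.569, 0.155]
contact_force: [-0.1, -0.5, 0.9]
grip_width: 0.334
```

Emit:
servo_tool --commands '[-1, -0.1, 0, 0, 0, 0, 0, -1, -0.3, 0, 0, 0, 0, 0, -1, -0.5, 0, 0, 0, 0, 0, -1, -0.7, 0, 0, 0, 0, 0, -1, -0.9, 0, 0, 0, 0, 0, -1, -1, 0, 0, 0, 0, 0, -1, -1, 0, 0, 0, 0, 0]'

```text
time: 4.75
ee_pos: [0.5642, -0.2727, 0.1193]
orientation: [-0.153, 1.566, 0.154]
contact_force: [0.3, -0.4, -0.8]
grip_width: 0.278
```

```bash
python3 - <<'E'
from h import *
plan((.515,.126,.19),-113)
E
```

```text
yaw -113 shift [-0.704  4.007  0.289] turn [ 1.38e+00 -1.00e-03  0.00e+00]
yaw 67 shift [-0.704  4.007  0.289] turn [-0.62  -0.    -0.001]
now yaw 11.2 q7 13.6 t 4.75 az -25.8
```

Emit:
servo_tool --commands '[-1, -0.2, 0.1, 0, 0, 0, 0, -1, -0.4, 0.3, 0.02, 0, 0, 0, -1, -0.6, 0.6, 0.04, 0, 0, 0, -1, -0.7, 0.9, 0.07, 0, 0, 0, -1, -0.7, 1, 0.07, 0, 0, 0]'

```text
time: 5.17
ee_pos: [0.5524, -0.1687, 0.191]
orientation: [-0.155, 1.563, 0.157]
contact_force: [0.3, 1.1, -1.4]
grip_width: 0.278
```

Emit:
servo_tool --commands '[-1, 0, 0.3, 0.02, 0, 0, 0, -1, 0, 0.6, 0.04, 0, 0, 0, -1, 0, 0.9, 0.07, 0, 0, 0, -1, 0, 1, 0.07, 0, 0, 0]'

```text
time: 5.5
ee_pos: [0.5386, -0.0647, 0.1903]
orientation: [-0.157, 1.564, 0.162]
contact_force: [0.5, -0.5, -1.1]
grip_width: 0.276
```

Emit:
servo_tool --commands '[-1, 0, 0.3, 0.02, 0, 0, 0, -1, 0, 0.6, 0.04, 0, 0, 0, -1, 0, 0.9, 0.07, 0, 0, 0, -1, 0, 1, 0.07, 0, 0, 0]'

```text
time: 5.83
ee_pos: [0.5246, 0.0387, 0.19]
orientation: [-0.159, 1.564, 0.167]
contact_force: [-0.1, 1.4, -1.9]
grip_width: 0.28
```

Emit:
servo_tool --commands '[-1, 0, 0.1, 0, 0.07, 0, 0, -1, 0, 0.2, 0, 0.14, 0, 0, -1, 0, 0.3, 0, 0.21, 0, 0, -1, 0, 0.4, 0.02, 0.28, 0, 0, -1, 0, 0.5, 0.02, 0.35, 0, 0, -1, 0, 0.6, 0.02, 0.42, 0, 0, -1, 0, 0.7, 0.02, 0.49, 0, 0, -1, 0, 0.7, 0.02, 0.56, 0, 0, -1, 0, 0.7, 0.02, 0.63, 0, 0, -1, 0, 0.7, 0.02, 0.7, 0, 0]'

```text
time: 6.67
ee_pos: [0.5119, 0.1068, 0.1895]
orientation: [0.704, 1.458, -0.698]
contact_force: [-0.3, -0.4, -1.8]
grip_width: 0.279
```

```bash
python3 - <<'E'
from h import *
plan((.515,.126,.19),-113)
E
```

```text
yaw -113 shift [-0.004  0.143 -0.131] turn [ 0.684 -0.003  0.   ]
yaw 67 shift [-0.004  0.143 -0.131] turn [-1.316 -0.    -0.003]
now yaw -51.4 q7 -73.5 t 6.6667 az 11.8
```

Emit:
servo_tool --commands '[-1, 0, 0.14, -0.13, 0.07, 0, 0, -1, 0, 0.14, -0.13, 0.14, 0, 0, -1, 0, 0.14, -0.13, 0.21, 0, 0, -1, 0, 0.14, -0.13, 0.28, 0, 0, -1, 0, 0.14, -0.13, 0.35, 0, 0, -1, 0, 0.14, -0.13, 0.42, 0, 0, -1, 0, 0.14, -0.13, 0.49, 0, 0, -1, 0, 0.14, -0.13, 0.56, 0, 0, -1, 0, 0.14, -0.13, 0.63, 0, 0, -1, 0, 0.14, -0.13, 0.68, 0, 0, -1, 0, 0.14, -0.13, 0.68, 0, 0]'

```text
time: 7.58
ee_pos: [0.5146, 0.1248, 0.1888]
orientation: [1.497, 0.997, -1.498]
contact_force: [-0.7, -0.3, -1.1]
grip_width: 0.277
```

```bash
python3 - <<'E'
from h import *
plan((.515,.126,.19),-113)
w,_=grab("wrist","w3.png");s,_=grab("side","s3.png")
cv2.imwrite("pics/c3.png",np.vstack([w,cv2.resize(s[150:300,200:440],(640,400),interpolation=cv2.INTER_CUBIC)])[:,:, ::-1][:800])
a=np.vstack([cv2.resize(w,(480,300)),cv2.resize(s[150:300,200:440],(480,300),interpolation=cv2.INTER_CUBIC)]);cv2.imwrite("pics/c3.png",a[:,:,::-1])
E
```

```text
yaw -113 shift [-0.012 -0.001 -0.012] turn [ 0.002 -0.001  0.002]
yaw 67 shift [-0.012 -0.001 -0.012] turn [-1.998 -0.003 -0.002]
now yaw -112.9 q7 -124.6 t 7.5833 az 13.6
```

View pics/c3.png

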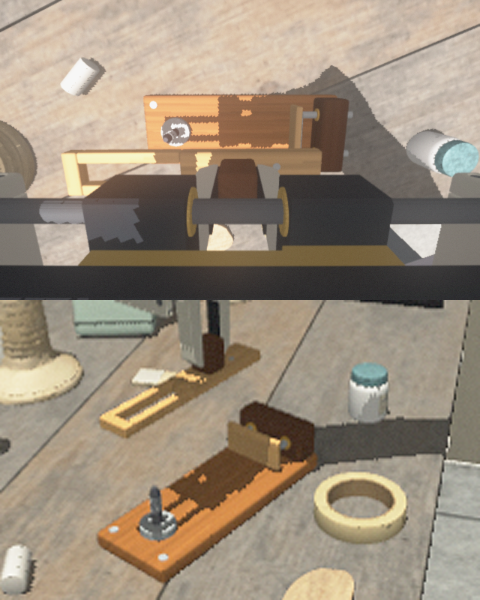

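The grip is good and the bar is parallel to the board. I'll zoom into the wrist view for the exact alignment.

```bash
python3 - <<'E'
import cv2
a=cv2.imread("pics/w3.png")[115:265,75:475];cv2.imwrite("pics/w3z.png",cv2.resize(a,(800,300),interpolation=cv2.INTER_CUBIC))
E
```

```text
(no output)
```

View pics/w3z.png

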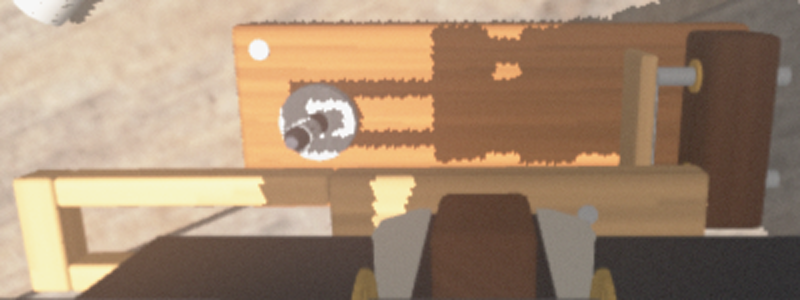

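```bash
python3 - <<'E'
from h import *
st=bot.read_state();cp=campose("wrist",st);M=T(st);zt=st["ee_pos"][2]
z=lambda c:[75+c[0]/2,115+c[1]/2]
def show(n,pts,h):
    X=plane(cp,[z(p) for p in pts],h);L=(X-M[:3,3])@M[:3,:3]
    for x,l in zip(X,L):print(n,x[:2].round(4),"tool y,z",(l[1:]*1000).round(1))
show("tip",[(293,141)],.075)
show("collar",[(318,122)],.03)
show("board far edge",[(236,26),(740,26)],.02)
show("board near edge/corner",[(246,166),(600,164)],.02)
show("pad front top",[(626,52),(622,166)],.063)
show("bar bottom far edge",[(40,170),(700,168)],zt-.0165)
show("bar top far edge",[(40,178),(700,177)],zt-.0045)
show("bar tail top",[(14,180),(26,290)],zt-.0045)
show("nose",[(708,178)],zt-.0045)
show("block top",[(440,196),(528,196)],zt+.0295)
E
```

```text
tip [0.5495 0.2026] tool y,z [  3.  -84.7]
collar [0.5494 0.2029] tool y,z [  2.9 -84.7]
board far edge [0.61   0.2231] tool y,z [  51.3 -126.5]
board far edge [ 0.511  -0.0163] tool y,z [ 51.2 132.6]
board near edge/corner [0.5417 0.2529] tool y,z [ -23.3 -128. ]
board near edge/corner [0.4695 0.0752] tool y,z [-22.1  63.8]
pad front top [0.5279 0.0495] tool y,z [41.5 65.2]
pad front top [0.4783 0.069 ] tool y,z [-11.8  66.1]
bar bottom far edge [0.5795 0.2398] tool y,z [  16.2 -130.7]
bar bottom far edge [0.5056 0.0592] tool y,z [16.9 64.5]
bar top far edge [0.5773 0.2317] tool y,z [  17.2 -122.4]
bar top far edge [0.5078 0.0626] tool y,z [17.6 60.5]
bar tail top [0.5796 0.2388] tool y,z [  16.6 -129.8]
bar tail top [0.5497 0.2538] tool y,z [ -16.7 -132.2]
nose [0.5066 0.0606] tool y,z [17.3 62.7]
block top [0.5393 0.1246] tool y,z [22.8 -9. ]
block top [0.5318 0.1065] tool y,z [22.9 10.6]
```

Emit:
servo_tool --commands '[-1, 0.2, 0.02, -0.05, 0, 0, 0, -1, 0.4, 0.03, -0.1, 0, 0, 0, -1, 0.6, 0.03, -0.1, 0, 0, 0, -1, 0.75, 0.03, -0.1, 0, 0, 0, -1, 0.83, 0.03, -0.1, 0, 0, 0, -1, 0.83, 0.03, -0.1, 0, 0, 0, -1, 0.83, 0.03, -0.1, 0, 0, 0]'

```text
time: 8.27
ee_pos: [0.5211, 0.1331, 0.106]
orientation: [1.492, 1.002, -1.493]
contact_force: [0.4, -0.1, -1.6]
grip_width: 0.279
```

```bash
python3 - <<'E'
from h import *
print(T(bot.read_state()).round(4))
w,_=grab("wrist","w4.png");s,_=grab("side","s4.png");c,_=grab("scene","c4.png")
a=cv2.resize(w[150:270,60:440],(800,252),interpolation=cv2.INTER_CUBIC)
b=cv2.resize(s[190:300,230:370],(440,346),interpolation=cv2.INTER_CUBIC)
d=cv2.resize(c[145:235,245:340],(360,346),interpolation=cv2.INTER_CUBIC)
cv2.imwrite("pics/c5.png",np.vstack([a,np.hstack([b,d])])[:,:,::-1])
E
```

```text
[[-0.0028  0.9243 -0.3816  0.5211]
 [ 0.003  -0.3816 -0.9243  0.1331]
 [-1.     -0.0037 -0.0017  0.106 ]
 [ 0.      0.      0.      1.    ]]
```

View pics/c5.png

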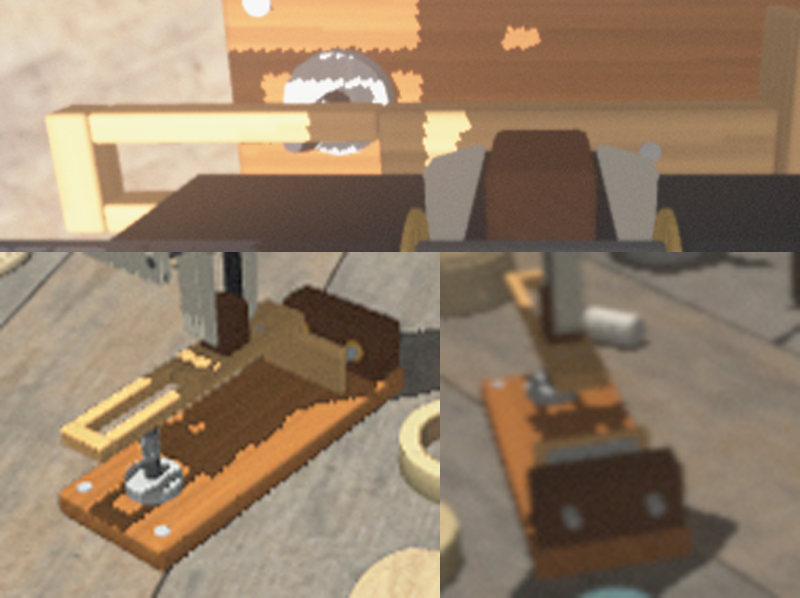

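```bash
python3 - <<'E'
from h import *
st=bot.read_state();M=T(st);zt=st["ee_pos"][2]
def show(n,cp,pts,h,z):
    X=plane(cp,[z(p) for p in pts],h);L=(X-M[:3,3])@M[:3,:3]
    for x,l in zip(X,L):print(n,x[:2].round(4),"tool y,z",(l[1:]*1000).round(1))
W=campose("wrist",st);D=campose("side");k=380/800
zw=lambda c:[60+c[0]*k,150+c[1]*k]
show("tip",W,[(303,146)],.075,zw)
show("collar far",W,[(338,52)],.03,zw)
show("collar l/r",W,[(284,95),(390,95)],.03,zw)
show("bar top far",W,[(100,113),(760,112)],zt-.0045,zw)
show("bar bottom far",W,[(100,105),(770,106)],zt-.0165,zw)
show("slot far inner top",W,[(150,143),(300,142)],zt-.0045,zw)
show("tail slot end",W,[(93,150)],zt-.0045,zw)
show("slot front end",W,[(381,125)],zt-.0045,zw)
s=140/440;zs=lambda c:[230+c[0]*s,190+(c[1]-252)*s]
show("side slot tail corners",D,[(84,436),(92,434),(180,393),(145,378)],zt-.0045,zs)
show("side bar tail",D,[(60,430),(100,445)],zt-.0045,zs)
E
```

```text
tip [0.5484 0.2013] tool y,z [ -1.1 -72.7]
collar far [0.5681 0.1942] tool y,z [ 19.9 -73.5]
collar l/r [0.5612 0.2201] tool y,z [  3.6 -94.8]
collar l/r [0.5461 0.1835] tool y,z [  3.6 -55.3]
bar top far [0.5818 0.2337] tool y,z [  17.3 -115.5]
bar top far [0.5158 0.073 ] tool y,z [17.7 58.2]
bar bottom far [0.5838 0.2414] tool y,z [  16.2 -123.3]
bar bottom far [0.5117 0.0674] tool y,z [16.1 65. ]
slot far inner top [0.5695 0.2256] tool y,z [   9.  -103.3]
slot far inner top [0.5545 0.1884] tool y,z [  9.4 -63.2]
tail slot end [0.5736 0.2409] tool y,z [   7. -119.]
slot front end [0.5505 0.1664] tool y,z [ 14.1 -41.4]
side slot tail corners [0.5635 0.2656] tool y,z [ -11.8 -138. ]
side slot tail corners [0.5596 0.2624] tool y,z [ -14.2 -133.6]
side slot tail corners [0.5233 0.207 ] tool y,z [-26.5 -68.5]
side slot tail corners [0.5517 0.1967] tool y,z [  3.6 -69.8]
side bar tail [0.5805 0.2638] tool y,z [   4.6 -142.8]
side bar tail [0.5503 0.2715] tool y,z [ -26.3 -138.4]
```

```bash
python3 - <<'E'
from h import *
st=bot.read_state();M=T(st);D=campose("side");S=campose("scene");W=campose("wrist",st)
def P(x,y,z): # arm frame, assuming block at tool z=0,y=-.3mm
    return M[:3,3]+M[:3,:3]@np.array([-(z-.0165),y-.0003,x-.085])
n={"tail+y top":(-.052,.018,.012),"tail-y top":(-.052,-.018,.012),"tail-y bot":(-.052,-.018,0),"tail+y bot":(-.052,.018,0),"nose+y top":(.150,.018,.012),"nose+y bot":(.15,.018,0),"nose-y top":(.15,-.018,.012),"slot front+y":(.04,.009,.012),"blk top":(.085,0,.046)}
print(st["ee_pos"])
for k,v in n.items():
    X=P(*v);print(k,X.round(3),"side",proj(D,X)[0].round(1),"crop",((proj(D,X)[0]-[230,190])/(140/440)+[0,252]).round(0),"wristcrop",((proj(W,X)[0]-[60,150])*800/380).round(0))
E
grep -n "" /dev/null
```

```text
[0.52167915 0.13355586 0.10697024]
tail+y top [0.59  0.253 0.103] side [246.8 242.7] crop [ 53. 418.] wristcrop [ 18. 112.]
tail-y top [0.557 0.267 0.103] side [259.4 249.3] crop [ 92. 438.] wristcrop [ 42. 237.]
tail-y bot [0.557 0.267 0.091] side [260.  254.4] crop [ 94. 454.] wristcrop [ 71. 219.]
tail+y bot [0.59  0.253 0.091] side [247.4 247.7] crop [ 55. 433.] wristcrop [ 50. 100.]
nose+y top [0.513 0.067 0.102] side [313.4 202. ] crop [262. 290.] wristcrop [785. 112.]
nose+y bot [0.513 0.067 0.09 ] side [313.6 206.5] crop [263. 304.] wristcrop [770. 100.]
nose-y top [0.48  0.08  0.102] side [325.7 206.8] crop [301. 305.] wristcrop [774. 238.]
slot front+y [0.547 0.172 0.103] side [282.7 224. ] crop [166. 359.] wristcrop [368. 145.]
blk top [0.521 0.134 0.136] side [299.5 202.6] crop [219. 292.] wristcrop [537. 233.]
```

```bash
python3 - <<'E'
from h import *
st=bot.read_state();M=T(st);zt=st["ee_pos"][2]
W=campose("wrist",st);k=380/800
def show(n,pts,h):
    X=plane(W,[[60+c[0]*k,150+c[1]*k] for c in pts],h);L=(X-M[:3,3])@M[:3,:3]
    print(n,(L[:,1:]*1000).round(1).tolist())
for d in (.007,.009,.011):
    print(d)
    show("top far",[(100,113),(760,112)],zt-.0045-d)
    show("bot far",[(100,105),(770,106)],zt-.0165-d)
    show("slot inner",[(150,143),(300,142)],zt-.0045-d)
    show("tail,nose top corner",[(48,113),(780,111)],zt-.0045-d)
    show("slot front end",[(381,125)],zt-.0045-d)
E
```

```text
0.007
top far [[15.3, -120.3], [15.7, 60.6]]
bot far [[14.3, -128.1], [14.1, 67.4]]
slot inner [[6.7, -107.6], [7.0, -65.8]]
tail,nose top corner [[15.3, -134.7], [16.0, 66.0]]
slot front end [[12.0, -43.1]]
0.009
top far [[14.7, -121.6], [15.2, 61.3]]
bot far [[13.7, -129.4], [13.6, 68.2]]
slot inner [[6.0, -108.9], [6.3, -66.6]]
tail,nose top corner [[14.7, -136.2], [15.5, 66.8]]
slot front end [[11.3, -43.6]]
0.011
top far [[14.2, -123.0], [14.6, 62.0]]
bot far [[13.2, -130.8], [13.0, 68.9]]
slot inner [[5.3, -110.1], [5.7, -67.3]]
tail,nose top corner [[14.1, -137.8], [14.9, 67.5]]
slot front end [[10.7, -44.1]]
```

Emit:
servo_tool --commands '[-1, 0, 0.024, 0, 0, 0, 0, -1, 0, 0.024, 0, 0, 0, 0, -1, 0.05, 0.024, 0, 0, 0, 0, -1, 0.08, 0.024, 0, 0, 0, 0, -1, 0.11, 0.024, 0, 0, 0, 0, -1, 0.14, 0.024, 0, 0, 0, 0, -1, 0.17, 0.024, 0, 0, 0, 0, -1, 0.17, 0.024, 0, 0, 0, 0]'

```text
time: 9.08
ee_pos: [0.5235, 0.1326, 0.0892]
orientation: [1.493, 1.002, -1.492]
contact_force: [0.7, -0.1, -1.5]
grip_width: 0.277
```

```bash
python3 - <<'E'
from h import *
st=bot.read_state();print(T(st).round(4),st["contact_force"],st["moment"])
w,_=grab("wrist","w6.png");s,_=grab("side","s6.png")
a=cv2.resize(w[150:270,60:440],(800,252),interpolation=cv2.INTER_CUBIC)
b=cv2.resize(s[200:290,240:350],(420,346),interpolation=cv2.INTER_CUBIC)
cv2.imwrite("pics/c6.png",np.vstack([a,np.pad(b,((0,0),(0,380),(0,0)))])[:,:,::-1])
E
```

```text
[[-0.0016  0.9242 -0.382   0.5235]
 [ 0.0035 -0.382  -0.9242  0.1326]
 [-1.     -0.0028 -0.0026  0.0892]
 [ 0.      0.      0.      1.    ]] [ 0.65339781 -0.06226428 -1.52692832] [ 0.07370241 -0.04960404  0.01823151]
```

View pics/c6.png

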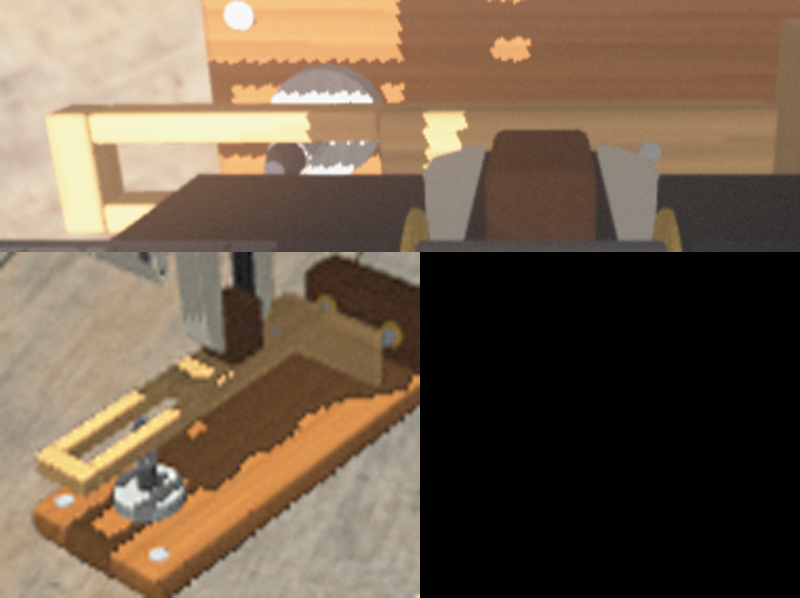

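The post's tip shows inside the slot in both views (wrist crop (277,167), midway between the rails), and there's no contact force. I'll lower it.

Emit:
servo_tool --commands '[-1, 0.06, 0, 0, 0, 0, 0, -1, 0.12, 0, 0, 0, 0, 0, -1, 0.18, 0, 0, 0, 0, 0, -1, 0.24, 0, 0, 0, 0, 0, -1, 0.28, 0, 0, 0, 0, 0, -1, 0.31, 0, 0, 0, 0, 0, -1, 0.31, 0, 0, 0, 0, 0, -1, 0.31, 0, 0, 0, 0, 0]'

```text
time: 9.85
ee_pos: [0.5236, 0.1327, 0.0585]
orientation: [1.493, 1.001, -1.492]
contact_force: [0.3, -0.3, -1.0]
grip_width: 0.278
```

Emit:
servo_tool --commands '[-1, 0.01, 0, 0, 0, 0, 0, -1, 0.02, 0, 0, 0, 0, 0, -1, 0.03, 0, 0, 0, 0, 0, -1, 0.03, 0, 0, 0, 0, 0]'

```text
time: 10.18
ee_pos: [0.5237, 0.1327, 0.0555]
orientation: [1.494, 1.001, -1.492]
contact_force: [-0.9, -0.3, -1.3]
grip_width: 0.279
```

Emit:
servo_tool --commands '[-1, 0.01, 0, 0, 0, 0, 0, -1, 0.02, 0, 0, 0, 0, 0, -1, 0.02, 0, 0, 0, 0, 0]'

```text
time: 10.43
ee_pos: [0.5236, 0.1327, 0.0534]
orientation: [1.493, 1.002, -1.492]
contact_force: [0.4, 0.2, -0.7]
grip_width: 0.278
```

Emit:
servo_tool --commands '[-1, 0.01, 0, 0, 0, 0, 0, -1, 0.02, 0, 0, 0, 0, 0, -1, 0.02, 0, 0, 0, 0, 0]'

```text
time: 10.68
ee_pos: [0.5234, 0.1326, 0.0516]
orientation: [1.493, 1.002, -1.492]
contact_force: [-2.2, -0.5, 6.1]
grip_width: 0.278
```

Emit:
servo_tool --commands '[-1, -0.008, 0, 0, 0, 0, 0, -1, -0.008, 0, 0.02, 0, 0, 0, -1, -0.008, 0, 0.04, 0, 0, 0, -1, -0.008, 0, 0.06, 0, 0, 0, -1, -0.008, 0, 0.08, 0, 0, 0, -1, -0.008, 0, 0.1, 0, 0, 0, -1, -0.008, 0, 0.12, 0, 0, 0, -1, -0.008, 0, 0.12, 0, 0, 0]'

```text
time: 11.35
ee_pos: [0.5186, 0.1209, 0.0524]
orientation: [1.493, 1.001, -1.493]
contact_force: [0.1, -0.4, -1.1]
grip_width: 0.281
```

Emit:
servo_tool --commands '[-1, 0, 0, 0.01, 0, 0, 0, -1, 0, 0, 0.02, 0, 0, 0, -1, 0, 0, 0.03, 0, 0, 0, -1, 0, 0, 0.03, 0, 0, 0]'

```text
time: 11.68
ee_pos: [0.5174, 0.1179, 0.0524]
orientation: [1.493, 1.001, -1.493]
contact_force: [-0.5, 0.2, -1.3]
grip_width: 0.277
```

Emit:
servo_tool --commands '[-1, 0, 0, 0.01, 0, 0, 0, -1, 0, 0, 0.02, 0, 0, 0, -1, 0, 0, 0.03, 0, 0, 0, -1, 0, 0, 0.03, 0, 0, 0]'

```text
time: 12.02
ee_pos: [0.5167, 0.1158, 0.0525]
orientation: [1.494, 1.002, -1.492]
contact_force: [1.1, 4.4, -0.7]
grip_width: 0.277
```

Emit:
servo_tool --commands '[-1, 0, 0, 0.01, 0, 0, 0, -1, 0, 0, 0.02, 0, 0, 0, -1, 0, 0, 0.02, 0, 0, 0]'

```text
time: 12.27
ee_pos: [0.5161, 0.1144, 0.0525]
orientation: [1.495, 1.002, -1.491]
contact_force: [1.5, 5.2, -1.7]
grip_width: 0.279
```

Emit:
servo_tool --commands '[-1, 0, 0, 0.01, 0, 0, 0, -1, 0, 0, 0.02, 0, 0, 0, -1, 0, 0, 0.03, 0, 0, 0, -1, 0, 0, 0.04, 0, 0, 0, -1, 0, 0, 0.05, 0, 0, 0, -1, 0, 0, 0.05, 0, 0, 0]'

```text
time: 12.77
ee_pos: [0.5145, 0.1105, 0.0526]
orientation: [1.496, 1.002, -1.49]
contact_force: [1.4, 6.8, -1.7]
grip_width: 0.275
```

Emit:
servo_tool --commands '[-1, 0, 0, 0.01, 0, 0, 0, -1, 0, 0, 0.02, 0, 0, 0, -1, 0, 0, 0.03, 0, 0, 0, -1, 0, 0, 0.04, 0, 0, 0, -1, 0, 0, 0.045, 0, 0, 0, -1, 0, 0, 0.045, 0, 0, 0]'

```text
time: 13.27
ee_pos: [0.5133, 0.1076, 0.0527]
orientation: [1.497, 1.003, -1.488]
contact_force: [1.4, 8.3, -1.0]
grip_width: 0.277
```

```bash
python3 - <<'E'
from h import *
st=bot.read_state();M=T(st);print(M.round(4),"push",-(M[:3,2]@st["contact_force"]),st["contact_force"],yaw(st))
w,_=grab("wrist","w7.png");s,_=grab("side","s7.png")
a=cv2.resize(w[110:270,60:480],(800,305),interpolation=cv2.INTER_CUBIC)
b=cv2.resize(s[190:290,240:380],(413,295),interpolation=cv2.INTER_CUBIC)
cv2.imwrite("pics/c7.png",np.vstack([a,np.pad(b,((0,0),(0,387),(0,0)))])[:,:,::-1])
E
```

```text
[[ 0.0013  0.9245 -0.3811  0.5133]
 [ 0.0068 -0.3811 -0.9245  0.1076]
 [-1.     -0.0014 -0.0068  0.0527]
 [ 0.      0.      0.      1.    ]] push 8.212176719639436 [ 1.35768298  8.3307647  -1.0394488 ] -112.403955166211
```

View pics/c7.png

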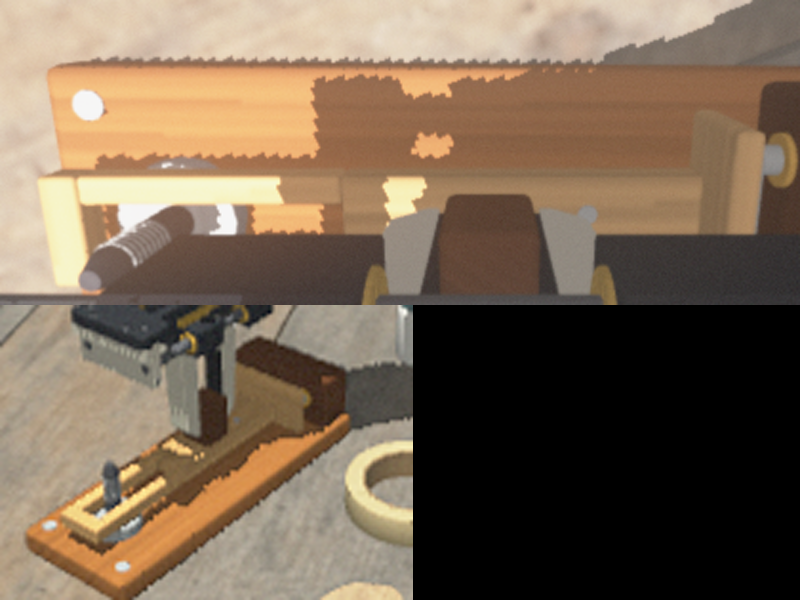

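The bar lies on the collar with the post through its slot, and the pad is pushed about half way towards the housing. The push is 8.2 N. I'll hold it there.

Emit:
servo_tool --commands '[-1, 0, 0, 0.01, 0, 0, 0, -1, 0, 0, 0.02, 0, 0, 0, -1, 0, 0, 0.02, 0, 0, 0, -1, 0, 0, 0.02, 0, 0, 0, -1, 0, 0, 0.02, 0, 0, 0, -1, 0, 0, 0.02, 0, 0, 0, -1, 0, 0, 0.02, 0, 0, 0, -1, 0, 0, 0.02, 0, 0, 0, -1, 0, 0, 0.02, 0, 0, 0, -1, 0, 0, 0.02, 0, 0, 0, -1, 0, 0, 0.02, 0, 0, 0, -1, 0, 0, 0.02, 0, 0, 0]'

```text
time: 14.37
ee_pos: [0.5131, 0.1072, 0.0529]
orientation: [1.498, 1.005, -1.486]
contact_force: [1.4, 8.2, -1.0]
grip_width: 0.274
```

Emit:
servo_tool --commands '[-1, 0, 0, 0.01, 0, 0, 0, -1, 0, 0, 0.01, 0, 0, 0, -1, 0, 0, 0.01, 0, 0, 0, -1, 0, 0, 0.01, 0, 0, 0, -1, 0, 0, 0.01, 0, 0, 0, -1, 0, 0, 0.01, 0, 0, 0, -1, 0, 0, 0.01, 0, 0, 0, -1, 0, 0, 0.01, 0, 0, 0, -1, 0, 0, 0.01, 0, 0, 0, -1, 0, 0, 0.01, 0, 0, 0, -1, 0, 0, 0.01, 0, 0, 0, -1, 0, 0, 0.01, 0, 0, 0]'

```text
time: 15.37
ee_pos: [0.5132, 0.1077, 0.053]
orientation: [1.499, 1.006, -1.484]
contact_force: [1.3, 7.1, -2.0]
grip_width: 0.277
```

```bash
python3 - <<'E'
from h import *
from meas import *
w,st=grab("wrist","w8.png");M=T(st);print("push",-(M[:3,2]@st["contact_force"]),st["contact_force"],st["joint_vel"].round(4),st["ee_pos"])
# side view: gap between pad and housing, bar tail corner now vs expected
s,_=grab("side","s8.png")
a=cv2.resize(w[110:270,60:480],(800,305),interpolation=cv2.INTER_CUBIC)
b=cv2.resize(s[195:285,245:370],(410,295),interpolation=cv2.INTER_CUBIC)
cv2.imwrite("pics/c8.png",np.vstack([a,np.pad(b,((0,0),(0,390),(0,0)))])[:,:,::-1])
W=campose("wrist",st);k=420/800
def show(n,pts,h):
    X=plane(W,[[60+c[0]*k,110+c[1]*k] for c in pts],h);L=(X-M[:3,3])@M[:3,:3];print(n,(L[:,1:]*1000).round(1).tolist())
show("pad top back edge, from w7",[(762,140)],.063);show("housing front top",[(762,90)],.064)
show("bar far top edge",[(80,177),(700,177)],.042);show("board far edge",[(60,66),(780,66)],.02)
E
```

```text
push 7.032216029330289 [ 1.2948906   7.09176175 -1.96961819] [ 0.0007  0.0009  0.0018  0.001   0.0003 -0.0011 -0.0009] [0.51322477 0.10768803 0.05297757]
pad top back edge, from w7 [[32.1, 71.7]]
housing front top [[45.3, 69.9]]
bar far top edge [[15.6, -123.6], [16.2, 64.0]]
board far edge [[47.1, -139.7], [47.2, 94.6]]
```

View pics/c8.png

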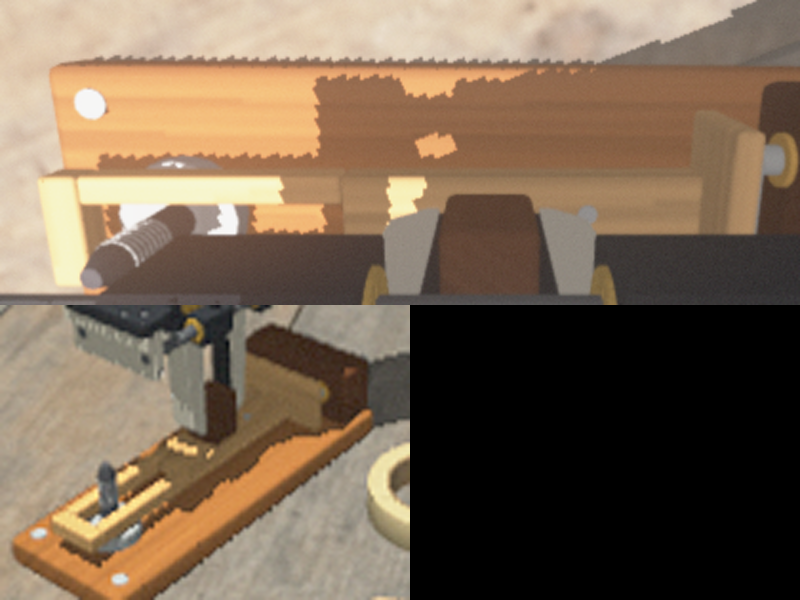

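Emit:
servo_tool --commands '[-1, 0.003, 0, 0.01, 0, 0, 0, -1, 0.005, 0, 0.02, 0, 0, 0, -1, 0.005, 0, 0.03, 0, 0, 0, -1, 0.005, 0, 0.03, 0, 0, 0, -1, 0.005, 0, 0.03, 0, 0, 0, -1, 0.005, 0, 0.03, 0, 0, 0, -1, 0.005, 0, 0.03, 0, 0, 0, -1, 0.005, 0, 0.03, 0, 0, 0, -1, 0.005, 0, 0.03, 0, 0, 0, -1, 0.005, 0, 0.03, 0, 0, 0, -1, 0.005, 0, 0.03, 0, 0, 0, -1, 0.005, 0, 0.03, 0, 0, 0]'

```text
time: 16.47
ee_pos: [0.5128, 0.1065, 0.0529]
orientation: [1.5, 1.007, -1.481]
contact_force: [0.9, 8.7, 1.7]
grip_width: 0.279
```

Emit:
servo_tool --commands '[-1, 0.003, 0, 0.02, 0, 0, 0, -1, 0.003, 0, 0.02, 0, 0, 0, -1, 0.003, 0, 0.02, 0, 0, 0, -1, 0.003, 0, 0.02, 0, 0, 0, -1, 0.003, 0, 0.02, 0, 0, 0, -1, 0.003, 0, 0.02, 0, 0, 0, -1, 0.003, 0, 0.02, 0, 0, 0, -1, 0.003, 0, 0.02, 0, 0, 0, -1, 0.003, 0, 0.02, 0, 0, 0, -1, 0.003, 0, 0.02, 0, 0, 0, -1, 0.003, 0, 0.02, 0, 0, 0, -1, 0.003, 0, 0.02, 0, 0, 0]'

```text
time: 17.47
ee_pos: [0.5127, 0.1062, 0.0529]
orientation: [1.501, 1.008, -1.479]
contact_force: [1.6, 8.8, 2.3]
grip_width: 0.28
```

```bash
python3 - <<'E'
from h import *
st=bot.read_state();M=T(st);print("push",-(M[:3,2]@st["contact_force"]),"tilt deg",np.degrees(np.arccos(-M[2,0])),"yaw",yaw(st),st["time"])
print(bot.hand_in())
E
```

```text
push 8.758130929624258 tilt deg 0.8295831836846095 yaw -112.18384188730552 17.4667
the job is handed in; nothing more can be done
None
```

The slotted arm is on the post, lying flat on the collar with its nose towards the fence. The gripper still holds it and presses the fence in. I handed the job in at about 17.5 s.

**Last checks:**
- **Push:** 8.8 N along the board, worked out from the wrist force. The fence should then be about 11–12 mm in, which fits the distance the gripper moved after the nose touched.
- **Tilt and squareness:** the tool was tilted 0.8° at −112.2° yaw. I had measured the board at about −113°, so the arm should be square to within about 1°.
- **Seat:** a light upward force from the collar, a few newtons, shows the arm is seated.
- **Pictures:** the last wrist and side views were taken just before a final nudge of under 2 mm. They show the post standing through the slot and a gap still open behind the fence pad.

**What disagreed:**
- **Slip in the grip:** the bar slid about 8 mm down in the fingers, most likely because I began lifting before they had fully closed. I found this by comparing the wrist and side views, and corrected the height and sideways position before lowering.
- **Push reading:** it dropped to 7.0 N during the hold, so I pressed about 1.5 mm further to bring it back to half way.

I saw no contact with the other things on the table, but I did not measure their positions afterwards.

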